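# Check a lemon's firmness with a plunger tester

### The arm

A 6-joint arm with a two-finger parallel gripper is mounted at the origin on a cart in front of the work surface, level with it; the furniture and walls round the work are solid. World frame = base frame: x ahead of the robot, y to its left, z up, the work surface at z = 0. Lengths are in m, angles in rad, forces in N, time in s.
With the tool pointing down it reaches from about 0.325 to 0.925 m from the base axis. Payload 3.1 kg.
Tool frame: the origin (TCP) lies on the centre line of the jaws, within the pads' length; the fingertips stand 19 mm ahead of it and the grasp point (between the pads) is the TCP; z points along the fingers, y is the line along which they close (so a half turn about z gives the same grasp; the last joint's range is limited). The gripper opens to 85 mm and grips with 20 to 120 N. Pads are 22 mm wide; open, the fingers measure 114 mm over their backs; the gripper's body (76 mm by 85 mm) begins 54 mm behind the grasp point. The pads swing forward as they close: fully open they stand 13 mm farther back than shut.
Start: joints at [1.22, 0.217, 1.613, -0, 1.311, -0.112], TCP at [0.148, 0.607, 0.25] pointing down, gripper open.
Joint ranges: [-2.75, 2.75], [-0.78, 2.1], [0.31, 2.55], [-1.13, 4.27], [0.13, 2.63], [-2.58, 2.58]. Speed limits (rad/s): [2.79, 2.79, 3.14, 3.14, 3.14, 3.14].

### API

Orientations are given as a 3x3 rotation matrix whose columns are the frame's x, y, z axes.
In Python, from plant import robot gives the robot as it stands.
- The arm moves only by the tool jog_arm, never from a script. Its arguments are lists of equal length, an entry for each row: "slide": the shift along the world's x, y, z in units of 30 mm (1.0 is 30 mm), a list of three; "dr": the turn, a rotation vector about the world's x, y, z in units of 6 degrees (1.0 is 6 degrees), a list of three. In form: {"slide": [[tx, ty, tz], ...], "dr": [[ax, ay, az], ...]}. A call has 1 to 10 rows; each row shifts and turns the commanded pose from where the row before left it; what a row does not reach is not made up. A row lasts 1/8 s, in which the tool goes at most 62.5 mm and 10.7 degrees, less where a joint would pass 70% of its speed; a pose out of reach is approached as far as the arm can. A call with a number of a shift or a turn outside -1 to 1 is refused whole. A call with a gripper value outside its range is refused whole. "claw" is the opening, from -1 (shut) to 1 (fully open), set as the call begins (left out, the last holds). The fingers move at their own pace and stop on an object; "force" is the grip in N (left out, the last holds). Time passes only in rows, so rows that do not move let the fingers close. It gives the time, the measured TCP pose, the force, the opening and the grip force at its end, in the units of the state.
- robot.get_obs(): the state, without advancing time (a new reading comes with each control period).
- robot.get_image(name): name is "side" or "top" or "wrist"; returns a dict with "pixels" (480x640x3 uint8, red, green, blue), "intrinsics" (3x3 intrinsics, pixels), "k1" (the pictures are not rectified: a ray, as slopes to the right and down, at radius r is drawn at 1 + k1 r^2 times it, then the intrinsics apply), "R" (3x3) and "t" (3): a world point X has camera coordinates R X + t; the wrist camera has in their place "hand_eye" (4x4, takes a point from camera to tool coordinates, whose origin is the TCP and whose axes are the flange's). Camera axes: x right, y down, z forward; pixel columns grow to the right and rows downward; lengths in m; the calibration is good to about 2 mm. A picture is of the moment at which its call begins: read the wrist's pose just before it. There is no depth.
- robot.close_job(): hands the job in; it is judged then, once.
The state is a dict: "clock": time; "joints": joint angles; "dq": joint speeds; "tau": joint torques, N m; "position": TCP position; "ee_rot": TCP orientation; "force": force on the tool from outside, world axes, zero at the start; "torque": the same for the moment, N m; "gripper_width": opening from 0.0 (shut) to 1.0 (fully open); "grip_force": force on a finger pad.
Only numpy, scipy, OpenCV 4.12 (cv2) and the standard library are available. Lean on these libraries where they do the work, as an engineer would, in place of code of your own. Each camera call takes 0.05 s, during which the arm holds its last target. There are 200 camera calls.

### The job

Check how firm the lemon on the wooden stand is: first swing the stand's red-handled fork up over its top so that it drops over and rests on the lemon, then lift the orange tester out of its grey holder. Hold the tester upright with its plunger tip on the blue spot on top of the lemon and press down gently until the spring plunger is pushed in about halfway. Finish holding it there, still pressing, with the fork still down; leave the other things alone and never press the lemon hard.

Things in the scene. Friction and masses are not known exactly. Their poses are not given: they have to be found in the camera images.
- stand: Fixed fruit stand: wooden board 150 x 140 x 12 mm with four black pads that cradle the lemon and two aluminium ears (84 mm apart along x, 82 mm high) at the +y edge that carry the fork's hinge pin. Origin on the worktop below the lemon's middle; x along the lemon's long axis and the hinge, y from the lemon towards the hinge, z up.
- hinge (a point): Middle of the fork's hinge axis, 60 mm along the stand's +y and 74 mm above the worktop; the hinge runs along the stand's x.
- fork (a joint): Angle of the hold-down fork, rad: 0 = at rest against its stop, leaning back 20 degrees past upright, away from the lemon; grows as it swings up over the top towards the lemon (0.35 = upright, about 1.84 = lying on the lemon). Below 0.35 it falls back by its own weight, beyond about 0.4 it falls onto the lemon by itself in about a second.
- fork_handle (a point): Middle of the fork's red round handle bar (18 mm thick, 70 mm long, parallel to the hinge, 108 mm from its axis; at the start 175 mm above the worktop and 97 mm from the lemon's middle). Two 8 mm steel tines, 48 mm apart, join it to the hinge; 0.18 kg. Down, the tines cross the lemon 24 mm either side of the spot, the handle beyond it (stand -y) about 75 mm above the worktop.
- lemon: Lemon 83 x 58 x 58 mm, loose in the cradle, its long axis x roughly along the stand's x, its top about 80 mm above the worktop. Origin at the middle of its underside.
- spot (a point): Centre of the blue spot (12 mm across) on top of the lemon, on its skin.
- holder: Fixed grey holder, 72 mm across at the foot, a round cup 38 mm across and 72 mm high, 32 mm wide inside, open at the top. Origin at the middle of its underside. A wall cabinet hangs about 0.5 m above the worktop behind it: keep the arm in front of that.
- tester: Firmness tester, about 0.13 kg, hangs upright in the holder by its black collar. Origin: middle of the collar's underside (at first 72 mm above the worktop), z up along it. Collar 40 mm across, z 0 to 6 mm; orange grip 28 x 28 mm, flats square to its x and y, z 6 to 66, black cap to 70; steel barrel 22 mm across, z 0 to -30; below it an 8 mm plunger with round tip at z -55. Yaw varies. Lift 60 mm to clear the cup.
- tip (a point): The lowest point of the tester's plunger: 55 mm below the tester's origin when the plunger is out; moves up with the plunger.
- plunger (a joint): How far the tester's plunger is pushed in, m: 0 = out, 0.010 = fully in; spring of about 500 N/m (halfway, 0.005, is about 2.5 N).
- spare_lemon: Bystander: second lemon 75 mm long, behind the stand. Origin under its middle.
- mug: Bystander: speckled beige mug, 93 mm high. Origin under its middle.
- bowl: Bystander: white bowl, 115 mm wide, 66 mm high. Origin under its middle.
- timer: Bystander: round kitchen timer, 72 mm wide, 60 mm high. Origin under its middle.
- honey: Bystander: jar with red lid, 64 mm wide, 97 mm high. Origin under its middle.
Not all that is in view belongs to the job. What is shaped like the lemon but green or purple is not meant.

How it is judged:
By the outcome, as a careful person would: the job done as asked, in the order asked, and still so for the second after the job is handed in, while the arm keeps its last pose, push and grip.
It also fails if it takes over 64 s, if anything falls off the work surface, if the arm or the gripper's body presses on something with over 40 N, if the wrist force passes 120 N, or if a joint passes its speed limit or range.

## Working session

There is one attempt and no reset: what is moved stays moved. The work goes in short steps, Python scripts to look and compute and a tool call to move; the robot and the scene stay as the last step left them, time stands still between calls to the robot, and variables do not carry over. Pictures are saved under pics/ and viewed, at most 10 in all, crops included, and the job is handed in when it is done.

Besides the shell and the picture viewer there is one more tool, called after "Call:" in YAML: its name, and indented under it one key for each argument. jog_arm: Moves the arm, as the interface text tells. Shifts and turns lie within -1 to 1; 1 stands for 30 mm of shift or 6 degrees of turn. Its arguments: {"type":"object","properties":{"slide":{"type":"array","items":{"type":"array","items":{"type":"number"}}},"dr":{"type":"array","items":{"type":"array","items":{"type":"number"}}},"claw":{"type":"number"},"force":{"type":"number"}},"required":["slide","dr"]}

```bash
mkdir -p pics
cat > h.py <<'E'
import numpy as np, cv2, pickle
from plant import robot
def snap(name, fn):
    o=robot.get_obs(); im=robot.get_image(name)
    if name=="wrist":
        he=np.array(im["hand_eye"]); T=np.eye(4); T[:3,:3]=o["ee_rot"]; T[:3,3]=o["position"]
        M=np.linalg.inv(T@he); im["R"]=M[:3,:3]; im["t"]=M[:3,3]
    im={k:(np.array(v)) for k,v in im.items()}
    pickle.dump(im,open(f"pics/{fn}.pkl","wb"))
    cv2.imwrite(f"pics/{fn}.png",im["pixels"][:,:,::-1]); return im
def load(fn): return pickle.load(open(f"pics/{fn}.pkl","rb"))
def ray(im,u,v):
    K=im["intrinsics"]; k=float(im["k1"])
    d=np.array([(u-K[0,2])/K[0,0],(v-K[1,2])/K[1,1]]); s=d.copy()
    for _ in range(20): s=d/(1+k*(s@s))
    R=im["R"]; w=R.T@np.array([s[0],s[1],1.]); return -R.T@im["t"], w/np.linalg.norm(w)
def onz(im,u,v,z):
    c,w=ray(im,u,v); return c+w*(z-c[2])/w[2]
def tri(*obs):
    A=np.zeros((3,3));b=np.zeros(3)
    for im,u,v in obs:
        c,w=ray(im,u,v);P=np.eye(3)-np.outer(w,w);A+=P;b+=P@c
    X=np.linalg.solve(A,b); return X,[np.linalg.norm((np.eye(3)-np.outer(w,w))@(X-c)) for c,w in [ray(*o) for o in obs]]
def proj(im,X):
    c=im["R"]@X+im["t"]; s=c[:2]/c[2]; s=s*(1+float(im["k1"])*(s@s)); K=im["intrinsics"]
    return K[0,0]*s[0]+K[0,2],K[1,1]*s[1]+K[1,2]
E
python3 - <<'E'
from h import *
o=robot.get_obs(); print(o["clock"],o["position"],o["ee_rot"],o["force"],o["gripper_width"])
a=snap("side","side0");b=snap("top","top0");c=snap("wrist","wrist0")
for i in(a,b,c): print(-i["R"].T@i["t"], i["R"][2])
cv2.imwrite("pics/st0.png",np.hstack([cv2.resize(i["pixels"][:,:,::-1],(400,300)) for i in (a,b)]))
E
```

```text
0.0 [0.14753666 0.60654372 0.24896967] [[-9.71633500e-01  2.36490459e-01 -7.78032682e-04]
 [ 2.36491635e-01  9.71630897e-01 -2.25970436e-03]
 [ 2.21562073e-04 -2.37960268e-03 -9.99997144e-01]] [ 0.55272637 -0.2346125  -0.4032347 ] 0.9974508075401277
[ 0.21259012 -0.69791706  0.74320724] [ 0.32680958  0.70873135 -0.62521625]
[0.3756839  0.01593171 1.35958511] [ 0.13828034 -0.02392077 -0.99010421]
[0.08244221 0.62390729 0.37215297] [ 0.25994629 -0.06610376 -0.96335778]
```

View pics/side0.png

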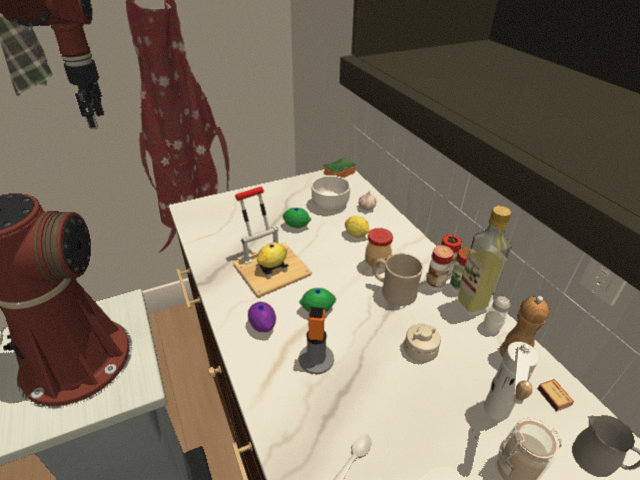

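View pics/top0.png

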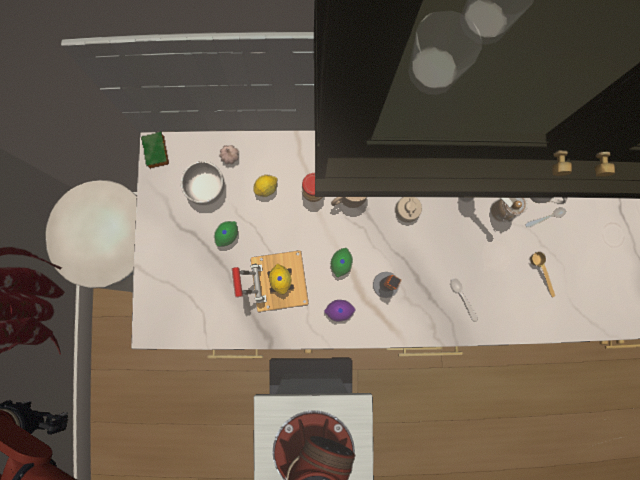

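The yellow lemon on the wooden stand is at side (271,256) and top (280,279). The other candidates are:
- Spare yellow lemon at top (265,186), which is off the stand.
- Green ones at top (226,233) and (342,262).
- Purple one at top (340,310).

Only the first is yellow and cradled under the red-handled fork. The tester is at side (316,338) and top (388,285). I'll confirm with an enlarged crop and measure.

Run:
```python
from h import *
a=load("side0");b=load("top0")
def crop(i,x0,y0,w,h,s): return cv2.resize(i["pixels"][y0:y0+h,x0:x0+w,::-1],None,fx=s,fy=s,interpolation=cv2.INTER_CUBIC)
A=crop(a,225,180,130,200,3);B=crop(b,225,240,200,100,2)
out=np.zeros((600,800,3),np.uint8);out[:600,:390]=A;out[:200,400:800]=B
cv2.imwrite("pics/crop0.png",out)
def blobs(i,lo,hi,roi,mn=4):
    h=cv2.cvtColor(i["pixels"],cv2.COLOR_RGB2HSV);m=cv2.inRange(h,np.array(lo),np.array(hi))
    x0,y0,x1,y1=roi;mm=np.zeros_like(m);mm[y0:y1,x0:x1]=m[y0:y1,x0:x1]
    n,l,s,c=cv2.connectedComponentsWithStats(mm)
    return [(c[k].round(1).tolist(),s[k].tolist()) for k in range(1,n) if s[k][4]>=mn]
for nm,i,rois in(("side",a,[(230,180,310,290),(290,290,350,380)]),("top",b,[(225,240,320,320),(365,260,410,305)])):
    print(nm,"blue",blobs(i,(100,80,30),(130,255,255),rois[0]))
    print(nm,"red",blobs(i,(0,150,90),(7,255,255),rois[0]),blobs(i,(173,150,90),(180,255,255),rois[0]))
    print(nm,"orange",blobs(i,(2,150,60),(16,255,255),rois[1]))
    print(nm,"lemon",blobs(i,(22,150,60),(32,255,255),rois[0],20))
    print(nm,"wood",blobs(i,(10,60,120),(21,190,255),rois[0],50))
```

```text
side blue [([296.0, 208.5], [295, 208, 3, 2, 6]), ([271.0, 245.5], [270, 245, 3, 2, 6])]
side red [([249.0, 192.9], [236, 187, 27, 13, 159])] []
side orange [([316.2, 327.6], [308, 309, 17, 32, 371])]
side lemon [([271.8, 255.6], [258, 243, 29, 25, 511])]
side wood [([272.4, 271.4], [233, 242, 77, 48, 1617])]
top blue [([279.4, 277.9], [278, 277, 4, 3, 11])]
top red [([236.8, 281.5], [233, 268, 9, 28, 162])] []
top orange [([389.2, 278.9], [387, 275, 6, 8, 11]), ([388.5, 284.5], [387, 284, 4, 2, 4]), ([394.0, 287.5], [393, 287, 3, 2, 4])]
top lemon [([279.5, 278.7], [269, 264, 22, 30, 430])]
top wood [([281.8, 280.6], [250, 250, 59, 62, 1949])]
```

View pics/crop0.png

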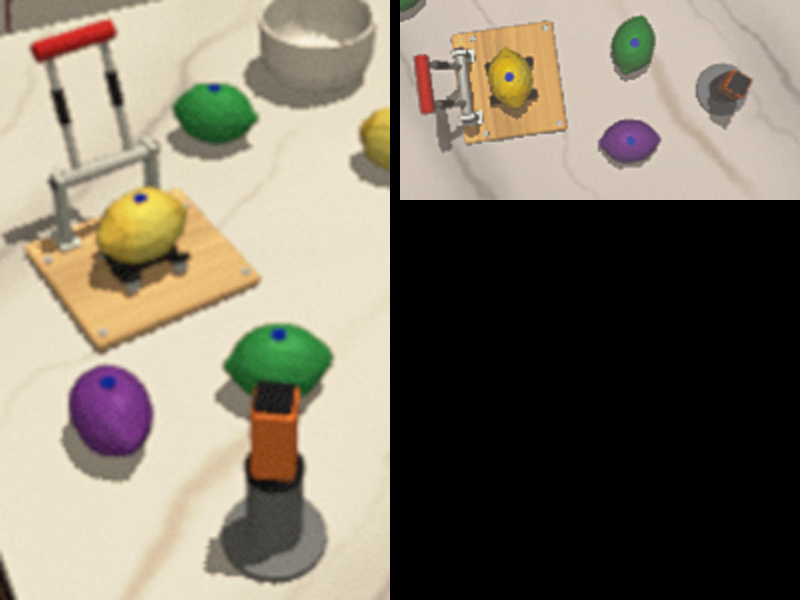

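The crop shows the yellow lemon with its blue spot cradled on the wooden stand, with the red handle leaning back on the far (+y) side. The orange tester stands in the grey holder. Next I'll compute positions.

Run:
```python
from h import *
a=load("side0");b=load("top0");np.set_printoptions(precision=4,suppress=True)
print("spot",tri((a,271.2,245.6),(b,279.6,277.9)), onz(b,279.6,277.9,.08))
print("handle",tri((a,249.3,193),(b,236.9,281.7)), onz(b,236.9,281.7,.175))
# handle ends top
for v in((237.5,268),(236.5,295.5)): print("hend",onz(b,*v,.175))
# board corners in top crop pixels -> original
for p in ((452,37),(549,22),(566,129),(468,143)): print("corner",onz(b,225+(p[0]-400)/2,240+p[1]/2,.012))
for p in ((28,245),(168,188),(260,276),(100,345)): print("cornerS",onz(a,225+p[0]/3,180+p[1]/3,.012))
# holder base
print("base", onz(b,225+(723-400)/2,240+88/2,.003), onz(a,225+274/3,180+536/3,.005))
print("tester cap", onz(a,225+277/3,180+397/3,.142), onz(b,225+(738-400)/2,240+82/2,.142))
```

```text
spot (array([0.4595, 0.083 , 0.0812]), [np.float64(0.0011281218721618108), np.float64(0.0011281218721618993)]) [0.4607 0.0828 0.08  ]
handle (array([0.445 , 0.1794, 0.1763]), [np.float64(0.0007552873772971018), np.float64(0.0007552873772971798)]) [0.4458 0.1794 0.175 ]
hend [0.4785 0.1783 0.175 ]
hend [0.4131 0.1801 0.175 ]
corner [0.5184 0.1642 0.012 ]
corner [0.5381 0.0322 0.012 ]
corner [0.393 0.01  0.012]
corner [0.3751 0.1417 0.012 ]
cornerS [0.3777 0.1431 0.012 ]
cornerS [0.5119 0.1658 0.012 ]
cornerS [0.5387 0.028  0.012 ]
cornerS [0.3946 0.0076 0.012 ]
base [ 0.4468 -0.2051  0.003 ] [ 0.4444 -0.2037  0.005 ]
tester cap [ 0.4456 -0.2039  0.142 ] [ 0.4466 -0.2013  0.142 ]
```

Call:
jog_arm:
  slide:
    - [0.6,-0.8,0]
    - [0.6,-0.8,0]
    - [0.6,-0.8,0]
    - [0.6,-0.8,0]
    - [0.6,-0.8,0]
    - [0.6,-0.8,0]
    - [0.6,-0.8,0]
    - [0.6,-0.8,0]
    - [0.6,-0.8,0]
    - [0.6,-0.8,0]
  dr:
    - [0,0,0.35]
    - [0,0,0.35]
    - [0,0,0.35]
    - [0,0,0.35]
    - [0,0,0.35]
    - [0,0,0.35]
    - [0,0,0.35]
    - [0,0,0.35]
    - [0,0,0.35]
    - [0,0,0.35]
  claw: -1
  force: 25

```text
clock: 1.4
position: [0.3281, 0.3663, 0.25]
ee_rot: [[-0.992, -0.129, -0.0], [-0.129, 0.992, -0.0], [0.0, -0.0, -1.0]]
force: [-0.2, -0.9, -0.0]
gripper_width: 0.002
grip_force: 0.0
```

Call:
jog_arm:
  slide:
    - [0.6,-0.8,0]
    - [0.6,-0.8,0]
    - [0.6,-0.8,0]
    - [0.6,-0.8,0]
    - [0.6,-0.8,0]
    - [0.6,-0.8,0]
    - [0,0,-0.6]
    - [0,0,-0.7]
    - [0,0,-0.7]
    - [0,0,-0.6]
  dr:
    - [0,0,0.2]
    - [0,0,0]
    - [0,0,0]
    - [0,0,0]
    - [0,0,0]
    - [0,0,0]
    - [0,0,0]
    - [0,0,0]
    - [0,0,0]
    - [0,0,0]

```text
clock: 2.65
position: [0.4343, 0.2236, 0.1701]
ee_rot: [[-0.989, -0.149, -0.003], [-0.149, 0.989, -0.0], [0.003, -0.0, -1.0]]
force: [0.2, 0.1, 0.4]
gripper_width: -0.001
grip_force: 0.0
```

Call:
jog_arm:
  slide:
    - [0.05,-0.28,0]
    - [0.05,-0.28,0]
    - [0.05,-0.28,0]
    - [0.05,-0.28,0]
    - [0.04,-0.25,0]
    - [0.04,-0.25,0]
    - [0.04,-0.25,0]
    - [0.04,-0.25,0]
    - [0.04,-0.2,0]
    - [0,0,0]
  dr:
    - [0,0,0]
    - [0,0,0]
    - [0,0,0]
    - [0,0,0]
    - [0,0,0]
    - [0,0,0]
    - [0,0,0]
    - [0,0,0]
    - [0,0,0]
    - [0,0,0]

```text
clock: 3.9
position: [0.4479, 0.1532, 0.1723]
ee_rot: [[-0.989, -0.147, -0.0], [-0.147, 0.989, -0.0], [0.0, -0.0, -1.0]]
force: [0.2, 0.3, 1.2]
gripper_width: -0.006
grip_force: 0.0
```

Call:
jog_arm:
  slide:
    - [0,0,0]
    - [0,0.3,0]
    - [0,0.3,0.5]
    - [0,0,1]
    - [0,0,1]
    - [0,0,1]
    - [0,0,0]
    - [0,0,0]
  dr:
    - [0,0,0]
    - [0,0,0]
    - [0,0,0]
    - [0,0,0]
    - [0,0,0]
    - [0,0,0]
    - [0,0,0]
    - [0,0,0]

```text
clock: 4.9
position: [0.4474, 0.1721, 0.277]
ee_rot: [[-0.989, -0.149, -0.0], [-0.149, 0.989, 0.0], [0.0, 0.0, -1.0]]
force: [0.2, 0.6, 0.4]
gripper_width: 0.001
grip_force: 0.0
```

Run:
```python
from h import *
a=snap("side","side1");b=snap("top","top1")
A=cv2.resize(a["pixels"][180:380,225:355,::-1],None,fx=3,fy=3,interpolation=3);B=cv2.resize(b["pixels"][240:340,225:425,::-1],None,fx=2,fy=2,interpolation=3)
out=np.zeros((600,800,3),np.uint8);out[:600,:390]=A;out[:200,400:800]=B
cv2.imwrite("pics/crop1.png",out)
```

```text
(no output)
```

View pics/crop1.png

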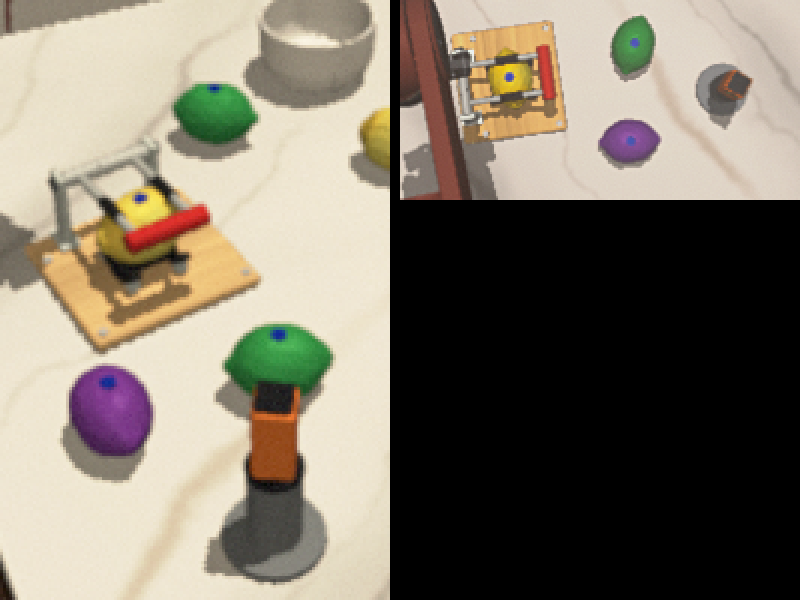

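The fork lies on the lemon, with the handle at top (497,275). Next I'll move over to the tester and look from the wrist.

Call:
jog_arm:
  slide:
    - [0,-0.8,0.1]
    - [0,-0.9,0.1]
    - [0,-0.9,0.1]
    - [0,-0.9,0.1]
    - [0,-0.9,0.1]
    - [0,-0.9,0.1]
    - [0,-0.9,0.1]
    - [0,-0.9,0]
    - [0,-0.9,0]
    - [0,-0.9,0]
  dr:
    - [0,0,0]
    - [0,0,0]
    - [0,0,0]
    - [0,0,0]
    - [0,0,0]
    - [0,0,0]
    - [0,0,0]
    - [0,0,0]
    - [0,0,0]
    - [0,0,0]
  claw: 0.6

```text
clock: 6.25
position: [0.447, -0.0959, 0.2967]
ee_rot: [[-0.989, -0.148, -0.003], [-0.148, 0.989, 0.001], [0.002, 0.001, -1.0]]
force: [0.2, -0.0, -0.7]
gripper_width: 0.796
grip_force: 0.0
```

Call:
jog_arm:
  slide:
    - [0,-0.9,0]
    - [0,-0.9,0]
    - [0,-0.9,0]
    - [0,-0.9,0]
    - [0,0,0]
    - [0,0,0]
  dr:
    - [0,0,0]
    - [0,0,0]
    - [0,0,0]
    - [0,0,0]
    - [0,0,0]
    - [0,0,0]

```text
clock: 7.0
position: [0.4474, -0.2025, 0.2972]
ee_rot: [[-0.989, -0.148, -0.002], [-0.148, 0.989, 0.002], [0.001, 0.002, -1.0]]
force: [-0.6, 0.2, -0.2]
gripper_width: 0.799
grip_force: 0.0
```

Run:
```python
from h import *
c=snap("wrist","wrist1"); b=load("top0")
print(onz(b,388,197,.5), proj(c,np.array([.446,-.203,.142])))
```

```text
[ 0.57498393 -0.13118311  0.5       ] (np.float64(317.31298717666715), np.float64(221.18781696082397))
```

View pics/wrist1.png

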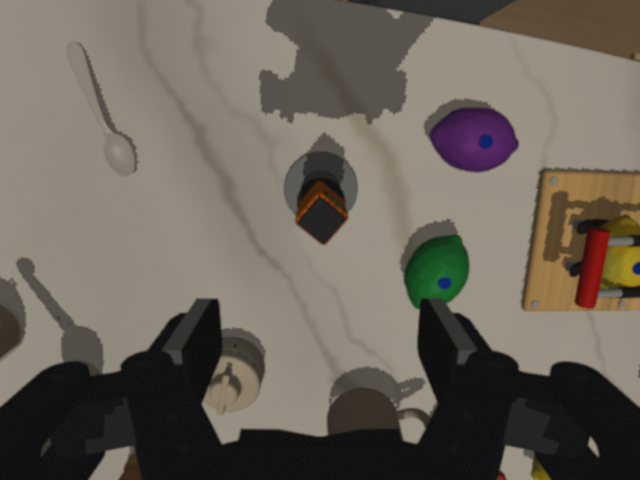

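The cap is the dark square at about (322,217), with a small tilt relative to the image diagonals. I'll fit its corners.

Run:
```python
from h import *
np.set_printoptions(precision=4,suppress=True)
c=load("wrist1"); R=robot.get_obs()["ee_rot"]
px=c["pixels"]; hsv=cv2.cvtColor(px,cv2.COLOR_RGB2HSV)
o=cv2.inRange(hsv,(0,120,50),(18,255,255)); o[:170]=0;o[260:]=0;o[:,:280]=0;o[:,365:]=0
# cap: dark pixels connected to inside
d=cv2.inRange(cv2.cvtColor(px,cv2.COLOR_RGB2GRAY),0,75)&~o
print(px[217,322],px[185,322],px[230,322])
m=np.zeros_like(d); m[190:250,290:355]=d[190:250,290:355]
n,l,s,ce=cv2.connectedComponentsWithStats(cv2.morphologyEx(m,cv2.MORPH_OPEN,np.ones((3,3)))); k=l[217,322]; print(s[k],ce[k])
cn=cv2.findContours((l==k).astype(np.uint8),0,2)[0][0]; r=cv2.minAreaRect(cn); bx=cv2.boxPoints(r); print(r,bx)
W=np.array([onz(c,*p,.142) for p in bx]); print(W,W.mean(0))
for i in range(4):
    e=W[(i+1)%4]-W[i]; print(np.linalg.norm(e),np.degrees(np.arctan2(e[1],e[0])))
print("tool y yaw",np.degrees(np.arctan2(R[1,1],R[0,1])))
```

```text
[34 33 32] [68 35 15] [33 33 33]
[ 299  199   46   45 1174] [321.1184 220.4549]
((321.18292236328125, 220.64633178710938), (35.13909912109375, 35.139095306396484), 38.65980529785156) [[296.4878 223.3902]
 [318.439  195.9512]
 [345.8781 217.9024]
 [323.9268 245.3415]]
[[ 0.4495 -0.2164  0.142 ]
 [ 0.4292 -0.2047  0.142 ]
 [ 0.441  -0.1847  0.142 ]
 [ 0.4618 -0.1962  0.142 ]] [ 0.4454 -0.2005  0.142 ]
0.023408406093967358 150.0727350133599
0.0232771102635142 59.465116526285534
0.023742806612084482 -28.969238830145063
0.023679832965784086 -121.32576310346629
tool y yaw 98.54467390481162
```

Call:
jog_arm:
  slide:
    - [-0.06,0,0]
    - [0,0,0]
    - [0,0,0]
    - [0,0,0]
    - [0,0,0]
    - [0,0,0]
    - [0,0,0]
    - [0,0,0]
    - [0,0,-0.6]
    - [0,0,-0.7]
  dr:
    - [0,0,-0.8]
    - [0,0,-0.8]
    - [0,0,-0.8]
    - [0,0,-0.8]
    - [0,0,-0.8]
    - [0,0,-0.8]
    - [0,0,-0.8]
    - [0,0,-0.8]
    - [0,0,0]
    - [0,0,0]

```text
clock: 8.3
position: [0.446, -0.2025, 0.2581]
ee_rot: [[-0.868, 0.496, 0.0], [0.496, 0.868, 0.0], [-0.0, 0.0, -1.0]]
force: [-0.0, 0.3, 0.1]
gripper_width: 0.801
grip_force: 0.0
```

Call:
jog_arm:
  slide:
    - [0,0,-0.7]
    - [0,0,-0.7]
    - [0,0,-0.7]
    - [0,0,-0.6]
    - [0,0,-0.6]
    - [0,0,-0.5]
    - [0,0,-0.5]
    - [0,0,-0.4]
    - [0,0,0]
    - [0,0,0]
  dr:
    - [0,0,0]
    - [0,0,0]
    - [0,0,0]
    - [0,0,0]
    - [0,0,0]
    - [0,0,0]
    - [0,0,0]
    - [0,0,0]
    - [0,0,0]
    - [0,0,0]

```text
clock: 9.55
position: [0.4465, -0.2036, 0.1187]
ee_rot: [[-0.867, 0.498, 0.001], [0.498, 0.867, -0.001], [-0.001, -0.0, -1.0]]
force: [0.4, -0.4, -0.3]
gripper_width: 0.797
grip_force: 0.0
```

Run:
```python
from h import *
c=snap("wrist","wrist2");print(robot.get_obs()["joints"], proj(c,np.array([.4455,-.202,.142])))
```

```text
[-5.71028973e-01  9.04582818e-02  2.02743948e+00 -1.00675889e-05
  1.02224247e+00 -1.62028307e+00] (np.float64(318.1391091790962), np.float64(377.1116014689019))
```

View pics/wrist2.png

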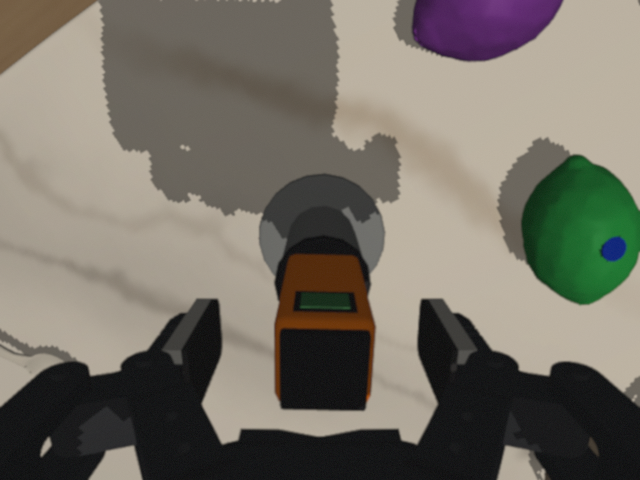

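The tester is square between the jaws, with its cap at about (324,369) against a jaw centre at column 320, and about 4 mm along tool +x. I'll nudge it, grip and lift.

Call:
jog_arm:
  slide:
    - [-0.12,0.07,0]
    - [0,0,0]
    - [0,0,0]
    - [0,0,0]
  dr:
    - [0,0,0]
    - [0,0,0]
    - [0,0,0]
    - [0,0,0]

```text
clock: 10.1
position: [0.4425, -0.2013, 0.1184]
ee_rot: [[-0.867, 0.498, 0.0], [0.498, 0.867, -0.0], [-0.0, -0.0, -1.0]]
force: [-1.2, 0.6, -0.8]
gripper_width: 0.799
grip_force: 0.0
```

Call:
jog_arm:
  slide:
    - [0,0,0]
    - [0,0,0]
    - [0,0,0]
    - [0,0,0]
    - [0,0,0]
    - [0,0,0]
    - [0,0,0]
    - [0,0,0]
  dr:
    - [0,0,0]
    - [0,0,0]
    - [0,0,0]
    - [0,0,0]
    - [0,0,0]
    - [0,0,0]
    - [0,0,0]
    - [0,0,0]
  claw: -1
  force: 40

```text
clock: 11.1
position: [0.4424, -0.2012, 0.1183]
ee_rot: [[-0.867, 0.498, 0.0], [0.498, 0.867, 0.0], [-0.0, 0.0, -1.0]]
force: [-0.1, 0.9, 0.6]
gripper_width: 0.329
grip_force: 40.6
```

Call:
jog_arm:
  slide:
    - [0,0,0.2]
    - [0,0,0.4]
    - [0,0,0.5]
    - [0,0,0.6]
    - [0,0,0.6]
    - [0,0,0.6]
    - [0,0,0.5]
    - [0,0,0.2]
    - [0,0,0]
    - [0,0,0]
  dr:
    - [0,0,0]
    - [0,0,0]
    - [0,0,0]
    - [0,0,0]
    - [0,0,0]
    - [0,0,0]
    - [0,0,0]
    - [0,0,0]
    - [0,0,0]
    - [0,0,0]

```text
clock: 12.35
position: [0.4419, -0.2009, 0.2254]
ee_rot: [[-0.867, 0.498, -0.002], [0.498, 0.867, 0.001], [0.002, 0.0, -1.0]]
force: [-0.3, -0.4, -2.1]
gripper_width: 0.325
grip_force: 40.4
```

Run:
```python
from h import *
a=snap("side","side2");b=snap("top","top2");w=snap("wrist","wrist3")
A=cv2.resize(a["pixels"][180:380,225:385,::-1],None,fx=2.5,fy=2.5,interpolation=3)
out=np.zeros((600,800,3),np.uint8);out[:500,:400]=A;out[:300,400:800]=cv2.resize(w["pixels"][:,:,::-1],(400,300));out[300:600,400:]=cv2.resize(b["pixels"][200:350,225:425,::-1],(400,300))
cv2.imwrite("pics/crop2.png",out)
```

```text
(no output)
```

View pics/crop2.png

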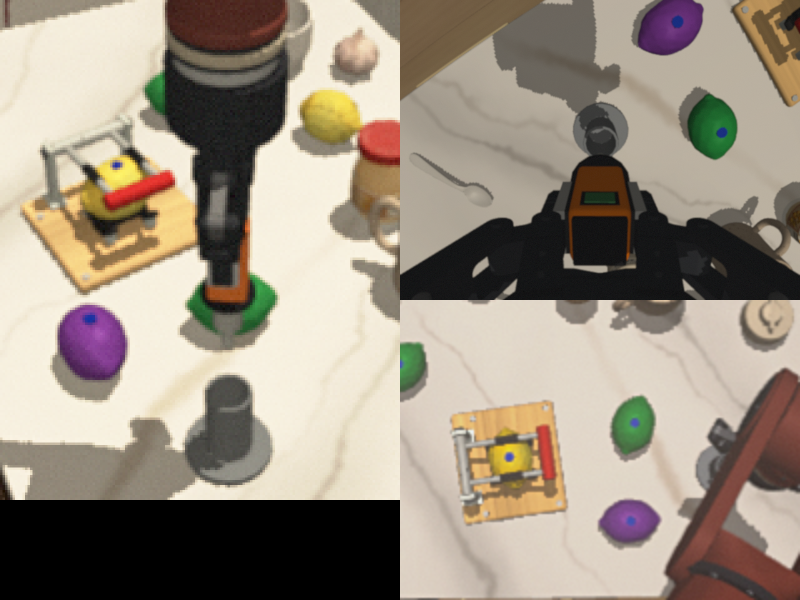

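The tester is out and upright in the jaws, and the holder at side (228,440) is empty. The fork is still down. Next I'll re-measure the spot, and the tester axis relative to the TCP.

Run:
```python
from h import *
np.set_printoptions(precision=4,suppress=True)
o=robot.get_obs();p=o["position"];R=o["ee_rot"];print(p,o["joints"])
def cen(i,roi):
    x0,y0,x1,y1=roi;h=i["pixels"][y0:y1,x0:x1].astype(float);d=np.clip(h[:,:,2]-np.maximum(h[:,:,0],h[:,:,1])-5,0,None)
    ys,xs=np.mgrid[y0:y1,x0:x1];return (xs*d).sum()/d.sum(),(ys*d).sum()/d.sum()
for s,t in(("side0","top0"),("side1","top1"),("side2","top2")):
    a,b=load(s),load(t);u=cen(a,(264,239,280,252));v=cen(b,(273,271,287,285));print(s,np.round(u,2),np.round(v,2),tri((a,*u),(b,*v)),onz(b,*v,.08),onz(a,*u,.08))
w=load("wrist3");g=cv2.cvtColor(w["pixels"],cv2.COLOR_RGB2GRAY)
h=cv2.cvtColor(w["pixels"],cv2.COLOR_RGB2HSV);m=cv2.inRange(h,np.array((2,150,60)),np.array((16,255,255)))
m[:250]=0;m[430:]=0;m[:,:265]=0;m[:,375:]=0
for r in range(340,430,12): x=np.where(m[r]>0)[0]; print(r,x.min() if len(x) else None,x.max() if len(x) else None,len(x))
print(g[340:430:6,320])
```

```text
[ 0.442  -0.2009  0.2254] [-0.5714 -0.0607  1.9582  0.      1.2458 -1.6207]
side0 [271.19 245.5 ] [279.28 277.92] (array([0.4596, 0.0838, 0.0808]), [np.float64(0.000993745483181185), np.float64(0.0009937454831811573)]) [0.4606 0.0836 0.08  ] [0.4589 0.085  0.08  ]
side1 [271.16 245.52] [279.28 277.97] (array([0.4595, 0.0838, 0.0808]), [np.float64(0.0009709336021728383), np.float64(0.0009709336021729121)]) [0.4605 0.0836 0.08  ] [0.4588 0.085  0.08  ]
side2 [271.16 245.52] [279.29 277.97] (array([0.4595, 0.0838, 0.0808]), [np.float64(0.000975175531976), np.float64(0.0009751755319761487)]) [0.4605 0.0836 0.08  ] [0.4589 0.085  0.08  ]
340 270 369 100
352 270 369 10
364 271 368 9
376 271 368 9
388 271 367 10
400 272 367 9
412 276 365 5
424 None None 0
[66 36 15 20 20 20 16 17 21 16 19 20 18 19 73]
```

Call:
jog_arm:
  slide:
    - [0.06,0.8,0]
    - [0.06,0.95,0]
    - [0.06,1,0]
    - [0.06,1,0]
    - [0.06,1,0]
    - [0.06,1,0]
    - [0.06,1,0]
    - [0.06,1,0]
    - [0.06,1,0]
    - [0.06,0.75,0]
  dr:
    - [0,0,0]
    - [0,0,0]
    - [0,0,0]
    - [0,0,0]
    - [0,0,0]
    - [0,0,0]
    - [0,0,0]
    - [0,0,0]
    - [0,0,0]
    - [0,0,0]

```text
clock: 13.75
position: [0.4601, 0.085, 0.2258]
ee_rot: [[-0.867, 0.498, -0.001], [0.498, 0.867, 0.0], [0.001, -0.0, -1.0]]
force: [0.1, 0.1, -1.2]
gripper_width: 0.322
grip_force: 40.4
```

Call:
jog_arm:
  slide:
    - [0,0,-0.3]
    - [0,0,-0.2]
    - [0,0,0]
    - [0,0,0]
    - [0,0,0]
  dr:
    - [0,0,0]
    - [0,0,0]
    - [0,0,0]
    - [0,0,0]
    - [0,0,0]

```text
clock: 14.38
position: [0.4607, 0.0834, 0.2116]
ee_rot: [[-0.867, 0.499, 0.001], [0.499, 0.867, -0.0], [-0.001, 0.0, -1.0]]
force: [-0.1, -0.2, -1.8]
gripper_width: 0.319
grip_force: 40.5
```

Run:
```python
from h import *
np.set_printoptions(precision=4,suppress=True)
o=robot.get_obs();p=o["position"];R=o["ee_rot"];print(o["clock"],p,R,o["force"],o["torque"])
a=snap("side","side3");w=snap("wrist","wrist4");b=snap("top","top3")
w3=load("wrist3")
for im,pp in((w3,np.array([.442,-.2009,.2254])),):
    for r in(347,383,421): print("cap tool-frame",R.T@(onz(im,319.5,r,pp[2]+.0237)-pp))
print("pred tip px",proj(a,p+[0,0,-.1013]))
x0,y0=235,165
A=cv2.resize(a["pixels"][y0:y0+100,x0:x0+70,::-1],None,fx=6,fy=6,interpolation=3)
out=np.zeros((600,800,3),np.uint8);out[:600,:420]=A;out[:285,420:800]=cv2.resize(w["pixels"][:,:,::-1],(380,285));out[300:600,420:800]=cv2.resize(b["pixels"][240:320,225:326,::-1],(380,300))
cv2.imwrite("pics/crop3.png",out)
```

```text
14.375 [0.4607 0.0834 0.2116] [[-0.8667  0.4989  0.0006]
 [ 0.4989  0.8667 -0.    ]
 [-0.0006  0.0003 -1.    ]] [-0.0786 -0.1713 -1.7574] [ 0.0127 -0.0295 -0.0304]
cap tool-frame [ 0.011   0.0012 -0.0237]
cap tool-frame [ 0.0002  0.0012 -0.0237]
cap tool-frame [-0.0121  0.0012 -0.0237]
pred tip px (np.float64(271.37969930306474), np.float64(235.65196302767296))
```

View pics/crop3.png

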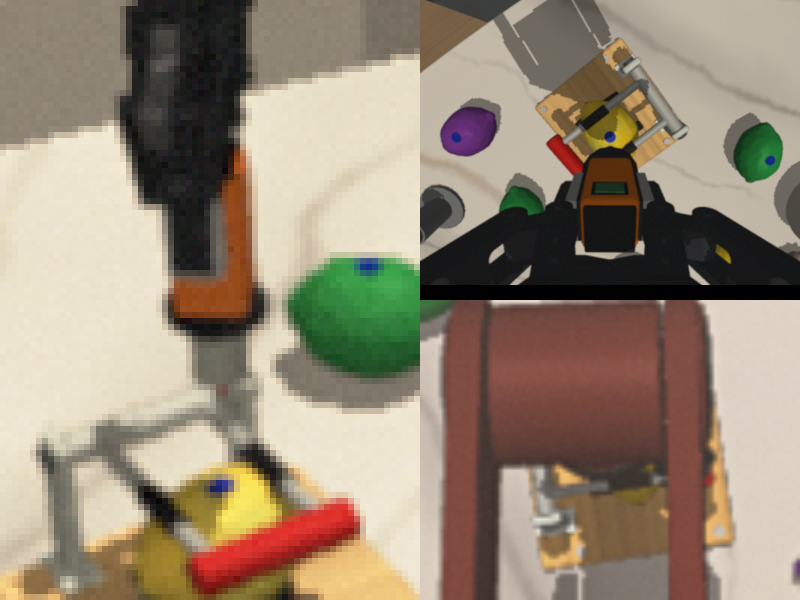

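The plunger appears straight above the spot: barrel at crop (220,385), spot at (221,487). I'll measure the spot from the wrist view as a cross-check.

Run:
```python
from h import *
np.set_printoptions(precision=4,suppress=True)
w=load("wrist4");p=robot.get_obs()["position"]
x0,y0,x1,y1=305,212,340,245
h=w["pixels"][y0:y1,x0:x1].astype(float);d=np.clip(h[:,:,2]-np.maximum(h[:,:,0],h[:,:,1])-10,0,None)
ys,xs=np.mgrid[y0:y1,x0:x1];u,v=(xs*d).sum()/d.sum(),(ys*d).sum()/d.sum()
yy,xx=np.where(d>15);print(u,v,xx.min()+x0,xx.max()+x0,yy.min()+y0,yy.max()+y0)
X=onz(w,u,v,.0808);print(X,X-p, "front/back",onz(w,u,yy.min()+y0,.0808),onz(w,u,yy.max()+y0,.0808))
```

```text
320.42355640535374 231.21239005736138 311 328 222 239
[0.4605 0.0857 0.0808] [-0.0001  0.0021 -0.1308] front/back [0.4555 0.0886 0.0808] [0.4647 0.0833 0.0808]
```

Call:
jog_arm:
  slide:
    - [-0.03,0.03,-0.2]
    - [0,0,-0.25]
    - [0,0,-0.2]
    - [0,0,-0.1]
    - [0,0,0]
    - [0,0,0]
    - [0,0,0]
  dr:
    - [0,0,0]
    - [0,0,0]
    - [0,0,0]
    - [0,0,0]
    - [0,0,0]
    - [0,0,0]
    - [0,0,0]

```text
clock: 15.4
position: [0.4598, 0.0847, 0.1891]
ee_rot: [[-0.867, 0.498, 0.001], [0.498, 0.867, 0.0], [-0.001, 0.0, -1.0]]
force: [0.4, -0.2, -1.6]
gripper_width: 0.322
grip_force: 40.5
```

```bash
cat >> h.py <<'E'
def avg(n=16):
    F=[];P=[];T=[]
    for _ in range(n):
        robot.get_image("side");o=robot.get_obs();F.append(o["force"]);P.append(o["position"]);T.append(o["torque"])
    np.set_printoptions(precision=4,suppress=True)
    print(o["clock"],"F",np.mean(F,0),"se",np.std(F,0)/n**.5,"P",np.mean(P,0),np.std(P,0),"T",np.mean(T,0),o["gripper_width"])
E
python3 -c "
from h import *
avg()"
```

```text
16.2 F [ 0.0418  0.274  -1.5649] se [0.1387 0.1385 0.1224] P [0.4596 0.0847 0.1889] [0.0001 0.     0.0001] T [0.0093 0.0011 0.0115] 0.3239296186406186
```

Call:
jog_arm:
  slide:
    - [0,0,-0.05]
    - [0,0,-0.05]
    - [0,0,-0.05]
    - [0,0,-0.05]
    - [0,0,-0.05]
    - [0,0,-0.05]
    - [0,0,0]
    - [0,0,0]
  dr:
    - [0,0,0]
    - [0,0,0]
    - [0,0,0]
    - [0,0,0]
    - [0,0,0]
    - [0,0,0]
    - [0,0,0]
    - [0,0,0]

```text
clock: 17.2
position: [0.4595, 0.0847, 0.1799]
ee_rot: [[-0.867, 0.498, 0.0], [0.498, 0.867, 0.0], [0.0, 0.0, -1.0]]
force: [0.2, 0.1, -1.0]
gripper_width: 0.318
grip_force: 40.5
```

```bash
python3 -c "
from h import *
avg()
a=snap('side','side4');w=snap('wrist','wrist5')
A=cv2.resize(a['pixels'][190:270,235:310,::-1],None,fx=6,fy=6,interpolation=3)
out=np.zeros((480,800,3),np.uint8);out[:480,:450]=A;out[:,450:800]=cv2.resize(w['pixels'][160:320,260:377,::-1],(350,480),interpolation=3)
cv2.imwrite('pics/crop4.png',out)
"
```

```text
18.0 F [-0.2783 -0.0021 -0.9403] se [0.1408 0.1529 0.1325] P [0.4595 0.0847 0.1798] [0. 0. 0.] T [ 0.0041  0.0319 -0.0047] 0.3244933458104875
```

View pics/crop4.png

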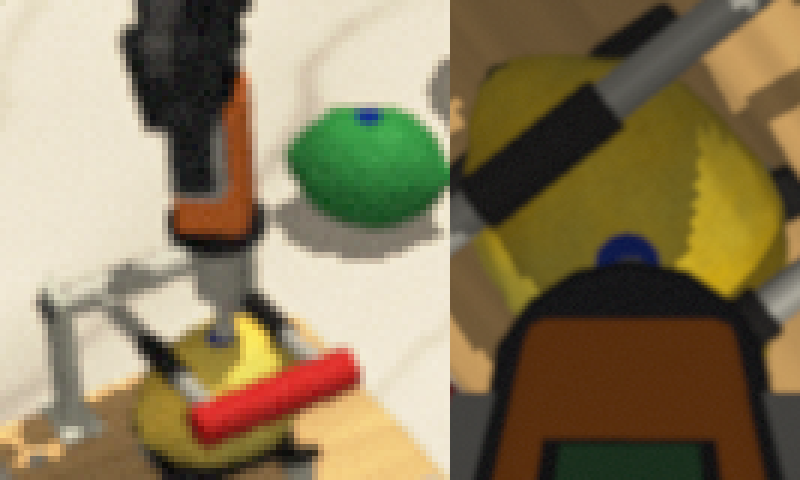

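```bash
python3 -c "
from h import *
a=load('side4');p=np.array([.4595,.0847,.1798])
for z in (-.1013,-.09,-.08,-.07,-.06,-.05,.02): print(z,np.round(proj(a,p+[0,0,z]),1), np.round(proj(a,p+[.004,-.0018,z]),1))
for r in range(226,250): print(r,' '.join('%3d/%3d'%(x[0],x[2]) for x in a['pixels'][r,262:282].astype(int)))
"
```

```text
-0.1013 [271.5 246. ] [273.3 246. ]
-0.09 [271.2 242.3] [273.1 242.3]
-0.08 [271. 239.] [272.8 239. ]
-0.07 [270.7 235.6] [272.6 235.6]
-0.06 [270.5 232.2] [272.3 232.2]
-0.05 [270.2 228.8] [272.1 228.8]
0.02 [268.3 203.5] [270.3 203.5]
226 178/148  72/ 47 114/ 21 151/ 24 156/ 34 154/ 31 152/ 31 159/ 35 151/ 26 154/ 30 151/ 30 151/ 30 151/ 31 146/ 26 110/ 34  47/ 27  53/ 45 134/112 159/132 130/107
227 179/150  66/ 45 112/ 20 152/ 28 155/ 24 156/ 31 152/ 23 151/ 28 154/ 31 154/ 28 149/ 24 152/ 29 152/ 27 140/ 27  97/ 31  39/ 29  49/ 45 142/119 190/157 163/136
228 187/155  82/ 70  84/ 21 118/ 22 125/ 28 124/ 26 125/ 21 123/ 24 126/ 28 122/ 24 132/ 32 136/ 29 135/ 30 114/ 31  73/ 26  34/ 26  62/ 53 170/141 230/192 220/182
229 203/169 122/102  43/ 35  39/ 13  42/ 19  47/ 23  52/ 21  59/ 21  56/ 15  59/ 20  72/ 18  84/ 20  79/ 29  62/ 30  43/ 34  40/ 38 114/ 95 205/169 237/205 237/204
230 216/180 153/131  79/ 67  42/ 36  13/ 16   8/  8  16/  8  19/ 12  19/ 21  26/ 22  28/ 22  29/ 16  29/ 24  27/ 21  42/ 42 101/ 86 178/146 230/195 237/207 234/202
231 219/186 197/168 178/155 144/124  81/ 71
[... 2372 characters left out ...]
/ 89 252/ 89 237/ 74 156/ 50  52/ 20  76/ 68
246 181/149 205/164 186/136 146/ 80 133/ 50 129/ 38 125/ 46  92/ 70  47/ 79  71/ 87  87/ 91  90/ 77 134/ 53 228/ 77 250/ 95 250/ 91 251/ 86 212/ 66  97/ 35  73/ 60
247  91/ 68 114/ 73 127/ 55 134/ 43 131/ 37 136/ 41 136/ 42 119/ 56  88/ 68  81/ 70  88/ 67 113/ 61 141/ 53 226/ 77 249/ 95 249/ 97 247/ 87 226/ 77 133/ 41  93/ 48
248  35/ 27  63/ 24 112/ 37 145/ 46 142/ 44 144/ 49 144/ 50 143/ 49 130/ 47 129/ 57 137/ 52 142/ 48 151/ 52 226/ 80 249/100 246/101 244/ 92 233/ 80 181/ 59 130/ 40
249  20/ 23  34/ 18  90/ 30 131/ 40 149/ 49 149/ 50 149/ 52 148/ 50 146/ 51 148/ 53 150/ 50 150/ 52 155/ 51 222/ 80 245/102 241/ 96 240/ 94 242/ 90 229/ 82 173/ 58
```

The tip is in contact, but it sits about 2 mm to the right of the spot centre in the side view (plunger column 272.0, spot 271.2). I'll lift, shift and press again.

Call:
jog_arm:
  slide:
    - [0,0,0.1]
    - [0,0,0.1]
    - [-0.05,0.03,0]
    - [0,0,0]
    - [0,0,-0.06]
    - [0,0,-0.06]
    - [0,0,-0.06]
    - [0,0,-0.06]
    - [0,0,0]
    - [0,0,0]
  dr:
    - [0,0,0]
    - [0,0,0]
    - [0,0,0]
    - [0,0,0]
    - [0,0,0]
    - [0,0,0]
    - [0,0,0]
    - [0,0,0]
    - [0,0,0]
    - [0,0,0]

```text
clock: 19.35
position: [0.4581, 0.0856, 0.1787]
ee_rot: [[-0.867, 0.498, -0.0], [0.498, 0.867, -0.0], [-0.0, -0.0, -1.0]]
force: [0.0, 0.4, -0.4]
gripper_width: 0.324
grip_force: 40.6
```

```bash
python3 -c "
from h import *
avg()
a=snap('side','side5')
for r in range(238,249): print(r,' '.join('%3d/%3d'%(x[0],x[2]) for x in a['pixels'][r,265:279].astype(int)))
"
```

```text
20.15 F [-0.5342  0.0924 -0.4216] se [0.1338 0.1115 0.1006] P [0.458  0.0856 0.1786] [0. 0. 0.] T [0.0109 0.1035 0.0021] 0.32174153289527263
238 232/196 195/164 130/112 103/ 90 111/ 93 110/ 94 111/ 97 109/ 91 101/ 89  98/ 84 106/ 93 115/100 124/107 179/148
239 231/197 206/170 146/124 118/100 111/ 95 109/ 95 111/ 97 106/ 90 104/ 87  92/ 79  76/ 61  63/ 57  47/ 36 102/ 83
240 233/201 228/191 203/168 180/148 149/126 118/100 112/ 95 105/ 90  98/ 87  87/ 75  52/ 48  33/ 27  28/ 23  46/ 37
241 232/198 233/201 236/202 233/198 198/164 137/119 114/100 103/ 89 103/ 86 105/ 79  86/ 65  43/ 32  27/ 23  28/ 23
242 235/204 235/203 237/205 239/206 213/174 149/117 110/ 95 110/ 94 152/ 79 192/ 80 178/ 72 125/ 45  62/ 32  32/ 27
243 235/204 234/201 234/193 228/174 190/139 133/102 111/ 96 117/ 96 185/ 82 240/ 77 243/ 80 221/ 70 154/ 45  67/ 22
244 232/195 217/166 194/139 180/101 140/ 78 114/ 91 115/100 115/ 94 164/ 85 234/ 80 249/ 82 251/ 85 236/ 75 162/ 48
245 202/145 157/ 89 130/ 54 121/ 40 101/ 63  87/ 85 110/101 107/101 123/ 84 220/ 78 250/ 91 250/ 91 252/ 90 237/ 75
246 149/ 80 131/ 43 129/ 39 128/ 46  93/ 66  56/ 80  72/ 88  65/ 84  93/ 75 216/ 80 250/ 98 249/ 93 251/ 94 251/ 87
247 134/ 47 132/ 39 135/ 44 139/ 52 117/ 53  87/ 68  81/ 70  88/ 65 124/ 63 223/ 79 250/ 96 248/ 96 248/ 96 248/ 90
248 140/ 43 141/ 40 143/ 45 146/ 53 142/ 50 135/ 51 128/ 52 134/ 48 150/ 53 229/ 80 250/ 98 247/ 98 245/ 95 244/ 92
```

Call:
jog_arm:
  slide:
    - [0,0,-0.03]
    - [0,0,-0.03]
    - [0,0,-0.02]
    - [0,0,0]
    - [0,0,0]
  dr:
    - [0,0,0]
    - [0,0,0]
    - [0,0,0]
    - [0,0,0]
    - [0,0,0]

```text
clock: 20.82
position: [0.4581, 0.0856, 0.1763]
ee_rot: [[-0.867, 0.498, 0.0], [0.498, 0.867, 0.0], [-0.0, 0.0, -1.0]]
force: [-0.5, -0.2, 1.4]
gripper_width: 0.322
grip_force: 40.8
```

```bash
python3 -c "
from h import *
avg(40)
a=snap('side','side6')
A=cv2.resize(a['pixels'][190:270,235:310,::-1],None,fx=6,fy=6,interpolation=3)
cv2.imwrite('pics/crop6.png',A)
"
```

```text
22.825 F [-0.4752  0.2072  0.4611] se [0.0823 0.0762 0.0938] P [0.458  0.0856 0.1762] [0. 0. 0.] T [0.0464 0.1338 0.0036] 0.32243079871776664
```

Call:
jog_arm:
  slide:
    - [0,0,-0.02]
    - [0,0,-0.015]
    - [0,0,0]
    - [0,0,0]
    - [0,0,0]
  dr:
    - [0,0,0]
    - [0,0,0]
    - [0,0,0]
    - [0,0,0]
    - [0,0,0]

```text
clock: 23.5
position: [0.458, 0.0856, 0.1752]
ee_rot: [[-0.867, 0.498, 0.0], [0.498, 0.867, -0.0], [-0.0, -0.0, -1.0]]
force: [-0.9, 0.5, 1.8]
gripper_width: 0.322
grip_force: 40.8
```

```bash
python3 -c "
from h import *
avg(40)
a=snap('side','side7')
A=cv2.resize(a['pixels'][190:270,235:310,::-1],None,fx=6,fy=6,interpolation=3)
cv2.imwrite('pics/crop7.png',A)
"
```

```text
25.5 F [-0.5963  0.2297  1.2366] se [0.0814 0.0696 0.0594] P [0.458  0.0856 0.1752] [0. 0. 0.] T [ 0.0642  0.1232 -0.0058] 0.3223034089241002
```

View pics/crop7.png

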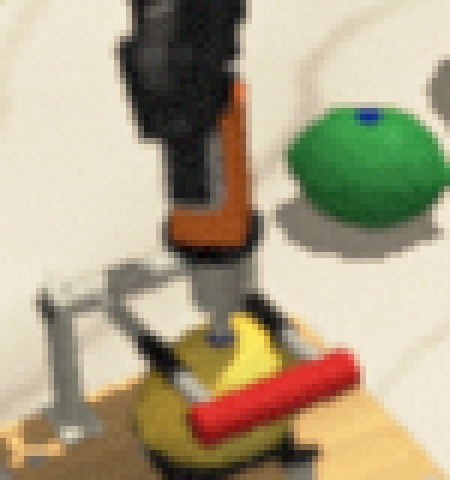

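The picture shows the plunger on the spot at (219,335), the fork down and the spring about half compressed. The force rise is about 2.6 N. I'm handing in.

```bash
python3 -c "
from plant import robot
print(robot.close_job())"
```

```text
the job is handed in; nothing more can be done
None
```

I handed in the job with the fork down on the lemon and the tester held upright on the blue spot, pressing with about 2.6 N, which puts the plunger roughly halfway in (estimated from the force).

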